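Prime a sauce gun after a cartridge change

ROBOT

A 7-joint arm with a two-finger parallel gripper is mounted at the origin on the work surface. World frame = base frame: x ahead of the robot, y to its left, z up, the work surface at z = 0. Lengths are in m, angles in rad, forces in N, time in s.
With the tool pointing down it reaches from about 0.375 to 0.925 m from the base axis. Payload 3.1 kg.
Tool frame: the origin (TCP) lies midway between the tips of the shut fingers; the grasp point (between the pads) lies 19 mm behind it; z points along the fingers, y is the line along which they close (so a half turn about z gives the same grasp; the last joint's range is limited). The gripper opens to 85 mm and grips with 20 to 120 N. Pads are 22 mm wide; open, the fingers measure 114 mm over their backs; the gripper's body (76 mm by 85 mm) begins 54 mm behind the grasp point. The pads swing forward as they close: fully open they stand 13 mm farther back than shut.
Start: joints at [1.188, 0.383, 0.044, 1.598, -0.018, 1.161, -0.05], TCP at [0.183, -0.624, 0.231] pointing down, gripper open.
Joint ranges: [-2.61, 2.61], [-0.41, 2.15], [-1.48, 1.57], [0, 2.5], [-1.57, 4.71], [0.05, 1.97], [-2.85, 2.85]. Speed limits (rad/s): [2.79, 2.79, 3.14, 3.14, 3.14, 3.14, 3.14].

INTERFACE

Orientations are given as a unit quaternion [x, y, z, w].
In Python, from workcell import r, vision, workorder gives the robot as it stands.
- The arm moves only by the tool jog_arm, never from a script. Its argument "deltas" is one flat list of numbers, 7 for each row, row after row: the shift along the world's x, y, z in cm, then the turn, a rotation vector about the world's x, y, z in rad, then the opening, from 0 (shut) to 1 (fully open). A call has 1 to 20 rows; each row is the pose to reach, as a shift and turn from the pose commanded when the call began; what a row does not reach only later rows make up. A row lasts 1/12 s, in which the tool goes at most 41.7 mm and 7.16 degrees, less where a joint would pass 70% of its speed; a pose out of reach is approached as far as the arm can. A call with a gripper value outside its range is refused whole. The fingers move at their own pace and stop on an object; "newtons" is the grip in N (left out, the last holds). Time passes only in rows, so rows that repeat a pose let the fingers close. It gives the time, the measured TCP pose, the force, the opening and the grip force at its end, in the units of the state.
- r.read_state(): the state, without advancing time (a new reading comes with each control period).
- vision.capture(name): name is "scene" or "top"; returns the picture (384x512x3 uint8, red, green, blue); there is no depth.
- vision.calibration(name): a dict with "intrinsics" (3x3 intrinsics, pixels), "k1" (the pictures are not rectified: a ray, as slopes to the right and down, at radius r is drawn at 1 + k1 r^2 times it, then the intrinsics apply), "T" (4x4, takes a point from camera to world coordinates). Camera axes: x right, y up, looking along -z (the intrinsics and any distortion apply to the point x, -y, -z); pixel columns grow to the right and rows downward; lengths in m; the calibration is good to about 2 mm. A picture is of the moment at which its call begins. calibration takes no time and is no camera call.
- workorder.job_done(): hands the job in; it is judged then, once.
Trained networks look in the newest picture that a camera, given by its name, has taken for a name from the list of things; names that differ only in an ending like _2 or _b are one class to them, and where a whole thing is asked for, a point or a joint stands for the part that bears it (a point fixed in the world has none). Each returns a list of dicts, best first, with "p" (0 to 1); they miss things now and then, are a little off and sometimes report something else, mostly with a low value. They report only what shows in the picture. A call takes as long as a camera call.
- vision.silhouettes(camera, name): "pixels" (384x512 bool, what is visible of it) and "bbox" ([left, top, right, bottom] in pixels, round what is visible of it).
The state is a dict: "t": time; "joints": joint angles; "joint_velocities": joint speeds; "tau": joint torques, N m; "ee_pos": TCP position; "tool_rot": TCP orientation; "ft_force": force on the tool from outside, world axes, zero at the start; "ft_torque": the same for the moment, N m; "width": opening from 0.0 (shut) to 1.0 (fully open); "grasp_force": force on a finger pad.
Only numpy, scipy, OpenCV 4.12 (cv2) and the standard library are available. Lean on these libraries where they do the work, as an engineer would, in place of code of your own. Each camera call takes 0.05 s, during which the arm holds its last target. There are 200 camera calls.

TASK

A fresh cartridge has just been put in the sauce gun that lies in its holder, and the gun has to be primed: slide the clear guard fully open, towards the nozzle end, then pump the gun's trigger until the pusher plate meets the cartridge's follower and presses it a few millimetres into the cartridge. Stop there, for at 8 mm the sauce would spurt out, and finish while still holding the trigger pulled, so that the plate keeps its pressure on the follower. Move the rod by the trigger alone and leave everything else on the counter where it stands.

Things in the scene. Friction and masses are not known exactly. Their poses are not given: they have to be found in the camera images.
- station: Fixed steel tray 270 x 530 x 18 mm holding the sauce gun on its side. Origin: centre of its underside, on the counter. +y runs along the gun to the nozzle, -x is the handle's side (to the robot), z up; all offsets below are mm in this frame. Tray floor z 6. Rod, trigger and handle lie in the level plane z 75. Rod axis x 45; cartridge (card tube, diameter 60) y 30 to 216; tie rods at x 9 and 81.
- guard_slide (a joint): Travel of the clear guard along its tracks, m: 0 shut (covers the trigger and handle), 0.27 fully open (over the cartridge; stop at the end). Slides along the station's +y against about 2 N of friction and stays where left.
- guard: Clear plastic tunnel-shaped hood, 242 x 210 in plan, top at z 121 (edge strips to z 125), open at both ends, on two tracks (x -122 and +122, 20 high); spans y -235 to -25 when shut, y +35 to +245 when fully open. Origin: at z 0 below the hood's centre.
- guard_grip (a point): Centre of the aluminium bar handle on the guard's top: bar 96 long in x, 14 wide in y, 18 high, centre at z 155, clear space of 25 under it; posts at x +-36. At x 0; y is -130 + travel.
- trigger: Steel trigger lever, upright sides 22 high (z 64 to 86), bar 8 thick, turning on a vertical pin (its origin) at x 11, y -65. Reaches 76 mm out from the pin towards the handle side.
- trigger_pad (a point): Where to pull the trigger: centre of the upright round swell (radius 7, height 24, z 63 to 87) on the lever, 50 mm from its pin. At rest about x -38, y -54 (front of the swell y -47); fully pulled about x -38, y -76. The space in front of the trigger (+y side) and behind the handle is free for fingers.
- trigger_pull (a joint): Trigger angle, rad: 0 released, 0.44 fully pulled (22 mm at the swell, towards the handle, station -y). A spring returns it. A free pull takes 3 to 6 N at the swell. Angle of the lever from the station's -x towards +y: 0.22 minus this value.
- handle_mid (a point): Middle of the fixed white handle, which stands in the same plane parallel to the station's x: x -82 to 0, 18 thick (y -103 to -85), z 61 to 89. This point is x -39, y -94, z 75. Handle and trigger together are 56 mm across at rest, 34 mm with the trigger fully pulled.
- rod: Steel rod with teeth of 5 mm pitch, pusher plate (diameter 48) at its front, pull ring at its rear. The robot may not push it. Origin: on the rod's axis, at y 0 + travel.
- rod_travel (a joint): Rod travel, m, along station +y; pusher plate's front face at y -22 + travel, so it meets the follower at 0.050. Starts at 0 to 0.026. Ratchet: a pull drives the rod forward 28 mm per rad after up to 5 mm of lost motion at the rod while the pawl finds a tooth (a full pull and release gives 10 mm); on release the rod stays, held by 3 N of friction.
- follower: White disc, diameter 52, in the rear end of the cartridge: the piston that pushes the sauce. Its rear face is at y 28 at rest.
- follower_travel (a joint): How far the follower is pressed into the cartridge, m; 0 at rest. Springy: 3 N per mm; moves with the plate once it touches. Each 1 N on the follower adds 0.56 N to the pull at the swell. If the trigger is released the plate springs back to about 1 mm.
- spare_cartridge: Spare card cartridge standing upright on the counter, diameter 60, 230 high with nozzle. Leave alone.
- bottle_a: Yellow squeeze bottle, diameter 64, 220 high. Leave alone.
- bottle_b: White squeeze bottle, diameter 64, 220 high. Leave alone.
- box_stack: Stack of nested green and white card food boxes, 100 x 180 x 74. Leave alone.
- pan: Small lidded steel pan, 122 x 190 x 68 with a black knob to 94. Leave alone.
- tongs: Small steel tongs lying in the tray in front of the cartridge, about 200 long, 24 high. Leave alone.
- nozzle_cap: White nozzle cap, diameter 28, 24 high, standing in the tray behind the rod. Leave alone.

How it is judged:
On the way, in this order (a step that is already met when the one before it is completed fails the run):
1. the guard is slid fully open (value of joint guard_slide above 0.255 m), for 0.2 s.
2. the trigger is pulled (value of joint trigger_pull above 0.1 rad and contact force between the fingers and trigger above 1 N), for 0.05 s.
3. the pusher plate has met the follower (contact force between rod and follower above 1.5 N), for 0.1 s.
At the end, for the whole second after the job is handed in: The guard is open to within 20 mm of its stop; the fingers still pull the trigger (at least 2 N, trigger off its rest), and the pusher plate rests against the follower with more than 5 N, having pressed it 2 to 8 mm into the cartridge, and is not moving (value of joint guard_slide above 0.25 m and contact force between the fingers and trigger above 2 N and value of joint trigger_pull above 0.04 rad and contact force between rod and follower above 5 N and value of joint follower_travel between 0.002 and 0.008 m and velocity of joint rod_travel between -0.004 and 0.004 m/s); the arm keeps its last pose, push and grip.
It fails at once if the follower is driven 8 mm or more into the cartridge: sauce spurts out (value of joint follower_travel above 0.008 m).
It fails at once if the robot pushes the rod itself instead of using the trigger (contact force between any of the arm, the fingers and rod above 2 N).
It fails at once if a thing that should be left alone is shifted by more than 30 mm or tipped (distance of any of spare_cartridge, bottle_a, bottle_b, box_stack, pan, tongs, nozzle_cap from where it was at the start of the episode above 0.03 m or angle between any of spare_cartridge, bottle_a, bottle_b, box_stack, pan, tongs, nozzle_cap's own z axis and vertical above 0.35 rad).
It also fails if it takes over 54 s, if anything falls off the work surface, if the arm or the gripper's body presses on something with over 40 N, if the wrist force passes 120 N, or if a joint passes its speed limit or range.

## Working session

There is one attempt and no reset: what is moved stays moved. The work goes in short steps, Python scripts to look and compute and a tool call to move; the robot and the scene stay as the last step left them, time stands still between calls to the robot, and variables do not carry over. Pictures are saved under pics/ and viewed, at most 10 in all, crops included, and the job is handed in when it is done.

Besides the shell and the picture viewer there is one more tool, called after "Call:" as name(argument=value, ...), one argument or row to a line, values as JSON. jog_arm: Moves the arm, as the interface text tells. Its arguments: {"type":"object","properties":{"deltas":{"type":"array","items":{"type":"number"}},"newtons":{"type":"number"}},"required":["deltas"]}

```bash
mkdir -p pics; ls
cat > h.py <<'E'
import numpy as np, cv2
from workcell import r, vision, workorder
def save(n,f):
    im=vision.capture(n); cv2.imwrite('pics/'+f,im[:,:,::-1]); return im
def ray(c,u,v):
    K=np.array(c['intrinsics']);T=np.array(c['T'])
    d=cv2.undistortPoints(np.array([[[u,v]]],float),K,np.array([c['k1'],0,0,0,0.]))[0,0]
    return T[:3,3],T[:3,:3]@np.array([d[0],-d[1],-1])
def plane(c,u,v,z):
    o,d=ray(c,u,v); return o+d*(z-o[2])/d[2]
def proj(c,P):
    K=np.array(c['intrinsics']);T=np.array(c['T'])
    q=(np.atleast_2d(P)-T[:3,3])@T[:3,:3]; q=q*[1,-1,-1]
    return cv2.projectPoints(q[:,None],np.zeros(3),np.zeros(3),K,np.array([c['k1'],0,0,0,0.]))[0][:,0]
E
python3 - <<'E'
from h import *
a=save('scene','s0.png');b=save('top','t0.png')
for n in('scene','top'):
    c=vision.calibration(n);print(n,np.round(c['T'],3).tolist(),c['k1'],np.round(c['intrinsics'],1).tolist())
    for k in('station','guard','guard_grip','trigger','handle_mid','rod','nozzle_cap','follower'):
        for d in vision.silhouettes(n,k)[:1]:
            m=d['pixels'];v,u=np.nonzero(m);print(n,k,d['p'],d['bbox'],u.mean().round(1),v.mean().round(1),m.sum())
print(r.read_state())
E
```

```text
pics
scene [[-0.879, -0.333, 0.343, 1.074], [0.477, -0.634, 0.608, 0.831], [0.015, 0.698, 0.716, 1.102], [0.0, 0.0, 0.0, 1.0]] -0.02434124932437201 [[433.6, 0.0, 260.9], [0.0, 433.6, 191.9], [0.0, 0.0, 1.0]]
scene station 0.78 [208.6, 133.4, 351.9, 284.0] 277.7 202.7 9872
scene guard 0.81 [213.1, 135.6, 308.5, 219.1] 256.9 167.5 3918
scene guard_grip 0.72 [213.9, 134.9, 307.4, 215.2] 257.0 167.5 3885
scene rod 0.44 [257.6, 187.5, 270.6, 201.4] 263.0 192.9 94
scene follower 0.64 [316.0, 233.8, 348.5, 293.9] 331.6 264.3 1153
top [[-0.029, 0.98, -0.195, 0.401], [-0.999, -0.032, -0.008, 0.007], [-0.014, 0.195, 0.981, 1.071], [0.0, 0.0, 0.0, 1.0]] -0.13419290395922023 [[416.3, 0.0, 253.3], [0.0, 416.3, 194.1], [0.0, 0.0, 1.0]]
top station 0.74 [157.1, 162.3, 374.1, 287.1] 267.0 224.8 22230
top guard 0.93 [269.9, 163.2, 366.1, 275.2] 316.6 218.0 9537
top guard_grip 0.88 [264.8, 162.9, 369.4, 275.3] 316.3 217.8 9563
top handle_mid 0.78 [157.4, 187.5, 384.3, 225.0] 218.5 206.6 2906
top rod 0.4 [359.2, 189.1, 383.1, 201.6] 369.1 196.0 109
top follower 0.75 [274.7, 120.3, 348.9, 167.6] 308.5 145.2 2786
{'t': 0.9, 'joints': array([ 1.18818937,  0.38286958,  0.04391444,  1.59786735, -0.01788727,
        1.16123496, -0.04989095]), 'joint_velocities': array([ 0.0007371 ,  0.00010055,  0.00130552,  0.00028355, -0.0019322 ,
       -0.00015596,  0.00097016]), 'tau': array([-5.46911440e-05, -4.33430922e+01,  1.02278318e+00, -2.49924105e+01,
        1.04167630e-02,  1.72030475e-03, -4.48263506e-05]), 'ee_pos': array([ 0.18264469, -0.62382273,  0.23130426]), 'tool_rot': array([9.89874394e-01, 1.41946061e-01, 4.54895445e-06, 5.88267951e-06]), 'ft_force': array([0.11805044, 0.12389204, 0.17641874]), 'ft_torque': array([-0.01010627, -0.01765222,  0.02294005]), 'grasp_force': 0.0, 'width': 1.0049204592703107}
```

View pics/t0.png

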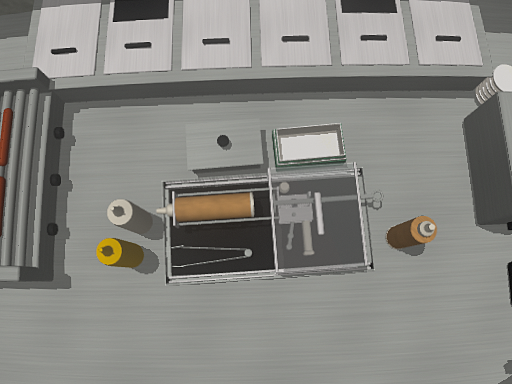

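View pics/s0.png

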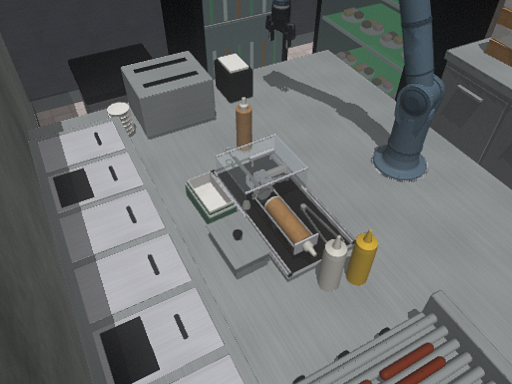

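Run:
```python
from h import *
a=cv2.imread('pics/t0.png')[150:300,150:390]
a=cv2.resize(a,(800,500),interpolation=cv2.INTER_CUBIC);a=cv2.convertScaleAbs(a,alpha=1.3)
cv2.imwrite('pics/t0c.png',a)
c=vision.calibration('top')
for p in[(317,193),(321,234),(319,213.5)]:print(plane(c,*p,.164))
d=vision.silhouettes('top','station')[0]['pixels'].astype(np.uint8)
print(cv2.minAreaRect(np.argwhere(d)[:,::-1].astype(np.float32)))
```

```text
[ 0.57986068 -0.1268368   0.164     ]
[ 0.48828903 -0.13036613  0.164     ]
[ 0.533681   -0.12856958  0.164     ]
((266.1005859375, 223.45098876953125), (111.7242202758789, 215.66700744628906), 85.8295669555664)
```

View pics/t0c.png

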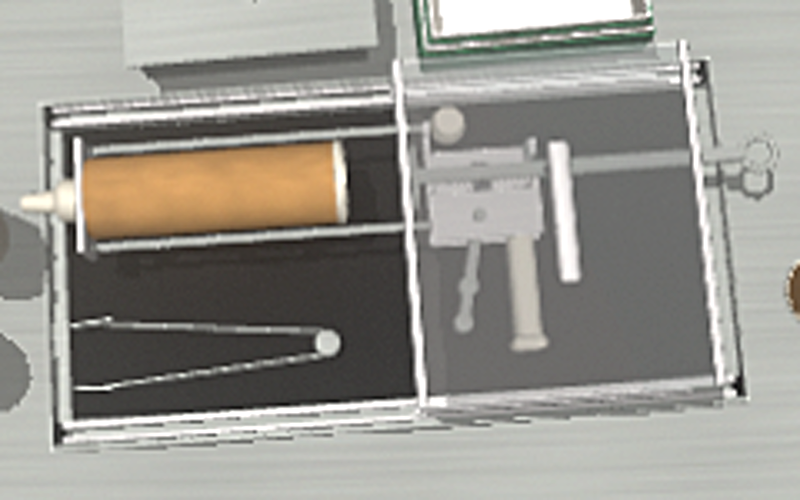

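```bash
cat > fit.py <<'E'
from h import *
from scipy.optimize import least_squares
c=vision.calibration('top')
def W(p,P):
    P=np.atleast_2d(P)/1000.;C,S=np.cos(p[2]),np.sin(p[2])
    return np.c_[p[0]+C*P[:,0]-S*P[:,1],p[1]+S*P[:,0]+C*P[:,1],P[:,2]]
if __name__=='__main__':
    px=np.array([(45,105),(708,62),(745,398),(57,447),(557,142),(570,280),(80,141),(83,250),(448,124)][:8])*.3+150
    P=np.array([(135,265,18),(135,-265,18),(-135,-265,18),(-135,265,18),(48,-130,164),(-48,-130,164)])
    f=lambda p:(proj(c,W(p,P))-px[:6]).ravel()
    s=least_squares(f,[.53,.0,.03],loss='soft_l1');p=s.x
    print(p,np.round(s.fun.reshape(-1,2),1).tolist())
    np.save('p.npy',p)
    for n,q in dict(grip=(0,-130,155),gripopen=(0,140,155),pad=(-38,-54,75),handle=(-39,-94,75)).items():
        print(n,W(p,q).round(4),(proj(c,W(p,q))-150)/.3)
E
python3 fit.py
```

```text
[ 0.52992426 -0.01114393  0.03499124] [[-3.0, -1.1], [-0.6, -1.5], [0.1, 1.5], [-3.8, 0.9], [5.4, -0.9], [5.7, 0.6]]
grip [[ 0.5345 -0.1411  0.155 ]] [[579.96103021 211.88026711]]
gripopen [[0.525  0.1288 0.155 ]] [[176.5401434 238.6641599]]
pad [[ 0.4938 -0.0664  0.075 ]] [[462.94750509 287.7989211 ]]
handle [[ 0.4942 -0.1065  0.075 ]] [[518.45436699 285.36879445]]
```

```bash
cat > fit2.py <<'E'
from fit import *
px=np.array([(45,105),(708,62),(745,398),(57,447),(467,288),(526,292),(557,142),(570,280),(398,62),(420,402),(684,45),(724,393)])*.3+150
P=np.array([(135,265,18),(135,-265,18),(-135,-265,18),(-135,265,18),(-38,-54,87),(-39,-94,89),(48,-130,164),(-48,-130,164),(121,-25,125),(-121,-25,125),(121,-235,125),(-121,-235,125)],float)
def f(p):
    Q=P.copy();Q[6:,1]+=p[3]; return (proj(c,W(p,Q))-px).ravel()
s=least_squares(f,[.53,.0,.03,0],loss='soft_l1',x_scale=[.01,.01,.01,1]);p=s.x
print(p,np.round(s.fun.reshape(-1,2),1).tolist());np.save('p.npy',p[:3])
for n,q in dict(grip=(0,-130+p[3],155),gripopen=(0,140,155),pad=(-38,-54,75),handle=(-39,-94,75)).items(): print(n,W(p,q).round(4))
E
python3 fit2.py
```

```text
[ 5.28906970e-01 -1.45076123e-02  3.11625837e-02  1.51184551e+01] [[-1.5, -1.2], [1.0, -0.8], [1.3, 2.2], [-2.7, 0.9], [0.5, -0.1], [-0.2, -2.0], [0.3, 0.1], [0.3, 1.7], [-1.6, -0.2], [-1.0, 2.2], [1.1, -0.5], [0.2, -1.6]]
grip [[ 0.5325 -0.1293  0.155 ]]
gripopen [[0.5245 0.1254 0.155 ]]
pad [[ 0.4926 -0.0697  0.075 ]]
handle [[ 0.4929 -0.1097  0.075 ]]
```

Call:
jog_arm(
  deltas=[0, 0, 4, 0, 0, 0, 1, 0, 0, 8, 0, 0, 0, 1, 0, 0, 12, 0, 0, 0, 1, 2.5, 3.5, 12, 0, 0, -0.02, 1, 5, 7, 12, 0, 0, -0.04, 1, 7.5, 10.5, 12, 0, 0, -0.06, 1, 10, 14, 12, 0, 0, -0.08, 1, 12.5, 17.5, 12, 0, 0, -0.1, 1, 15, 21, 12, 0, 0, -0.12, 1, 17.5, 24.5, 12, 0, 0, -0.14, 1, 20, 28, 12, 0, 0, -0.16, 1, 22.5, 31.5, 12, 0, 0, -0.18, 1, 25, 35, 12, 0, 0, -0.2, 1, 27.5, 38.5, 11, 0, 0, -0.22, 1, 30, 42, 9, 0, 0, -0.24, 1, 32.5, 46, 6, 0, 0, -0.254, 1, 35, 49.5, 3, 0, 0, -0.254, 1, 35, 49.5, 0, 0, 0, -0.254, 1, 35, 49.5, -3, 0, 0, -0.254, 1, 35, 49.5, -3, 0, 0, -0.254, 1],
)

```text
t: 2.62
ee_pos: [0.5298, -0.1242, 0.1955]
tool_rot: [1.0, 0.018, -0.005, -0.002]
ft_force: [-1.6, 0.3, -2.1]
width: 0.999
grasp_force: 0.0
```

Call:
jog_arm(
  deltas=[0, 0, 0, 0, 0, 0, 1, 0, 0, 0, 0, 0, 0, 1],
)

```text
t: 2.78
ee_pos: [0.5323, -0.13, 0.2016]
tool_rot: [1.0, 0.015, -0.0, 0.0]
ft_force: [0.6, -0.3, 1.1]
width: 0.999
grasp_force: 0.0
```

Run:
```python
from h import *
a=save('scene','s1.png')[80:260,160:400]
b=save('top','t1.png')[120:300,210:400]
cv2.imwrite('pics/c1.png',cv2.resize(np.hstack([a,b]),(790,331),interpolation=cv2.INTER_CUBIC)[:,:,::-1])
s=r.read_state();print(s['ee_pos'],s['tool_rot'])
```

```text
[ 0.53394729 -0.13110755  0.20388042] [0.99990055 0.01391811 0.00202998 0.0010249 ]
```

View pics/c1.png

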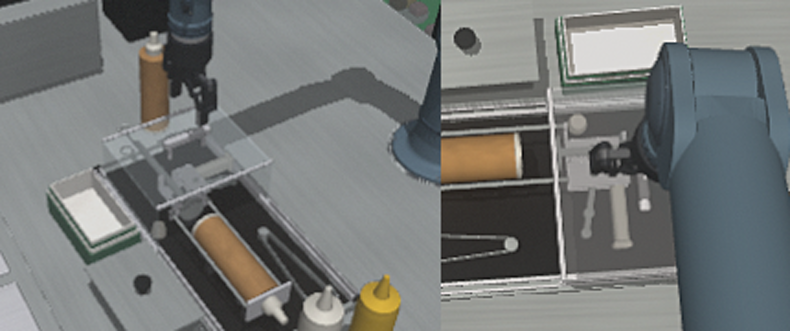

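The gripper stands over the bar (scene crop about (185,140)). I'll descend and grip it.

Call:
jog_arm(
  deltas=[0, 0, -2, 0, 0, 0, 1, 0, 0, -4.5, 0, 0, 0, 1, 0, 0, -6.5, 0, 0, 0, 1, 0, 0, -6.5, 0, 0, 0, 1, 0, 0, -6.5, 0, 0, 0, 0.5, 0, 0, -6.5, 0, 0, 0, 0, 0, 0, -6.5, 0, 0, 0, 0, 0, 0, -6.5, 0, 0, 0, 0, 0, 0, -6.5, 0, 0, 0, 0, 0, 0, -6.5, 0, 0, 0, 0],
  newtons=30,
)

```text
t: 3.72
ee_pos: [0.5334, -0.1287, 0.1373]
tool_rot: [1.0, 0.016, 0.001, 0.0]
ft_force: [-2.8, 0.8, 5.2]
width: 0.155
grasp_force: 31.0
```

Call:
jog_arm(
  deltas=[0, 1, 0, 0, 0, 0, 0, -0.1, 2.5, 0, 0, 0, 0, 0, -0.1, 4, 0, 0, 0, 0, 0, -0.2, 5.5, 0, 0, 0, 0, 0, -0.2, 7, 0, 0, 0, 0, 0, -0.3, 8.5, 0, 0, 0, 0, 0, -0.3, 10, 0, 0, 0, 0, 0, -0.3, 11.5, 0, 0, 0, 0, 0, -0.4, 13, 0, 0, 0, 0, 0, -0.4, 14.5, 0, 0, 0, 0, 0, -0.5, 16, 0, 0, 0, 0, 0, -0.5, 17.5, 0, 0, 0, 0, 0, -0.6, 19, 0, 0, 0, 0, 0, -0.6, 20.5, 0, 0, 0, 0, 0, -0.7, 22, 0, 0, 0, 0, 0, -0.7, 23, 0, 0, 0, 0, 0, -0.7, 24, 0, 0, 0, 0, 0, -0.7, 24.5, 0, 0, 0, 0, 0, -0.8, 25, 0, 0, 0, 0, 0, -0.8, 25, 0, 0, 0, 0, 0],
)

```text
t: 5.38
ee_pos: [0.5233, 0.1236, 0.1373]
tool_rot: [1.0, 0.017, -0.001, -0.0]
ft_force: [-4.1, 0.2, 7.4]
width: 0.162
grasp_force: 31.3
```

Call:
jog_arm(
  deltas=[0, 0.3, 0, 0, 0, 0, 0, 0, 0.6, 0, 0, 0, 0, 0, 0, 0.6, 0, 0, 0, 0, 0],
)

```text
t: 5.63
ee_pos: [0.5232, 0.1273, 0.1373]
tool_rot: [1.0, 0.016, -0.001, 0.001]
ft_force: [-5.6, -2.5, 9.6]
width: 0.161
grasp_force: 31.6
```

Call:
jog_arm(
  deltas=[0, 0.4, 0, 0, 0, 0, 0, 0, 0.8, 0, 0, 0, 0, 0, 0, 0.8, 0, 0, 0, 0, 0],
)

```text
t: 5.88
ee_pos: [0.5231, 0.1273, 0.1372]
tool_rot: [1.0, 0.014, -0.003, 0.007]
ft_force: [-7.0, -13.6, 14.6]
width: 0.158
grasp_force: 34.4
```

Call:
jog_arm(
  deltas=[0, -0.8, 0, 0, 0, 0, 0, 0, -1, 0, 0, 0, 0, 0.5, 0, -1, 0, 0, 0, 0, 1, 0, -1, 0, 0, 0, 0, 1, 0, -1, 0, 0, 0, 0, 1, 0, -1, 2.5, 0, 0, 0, 1, 0, -1, 6, 0, 0, 0, 1, 0, -2, 9, 0, 0, 0, 1, 0, -5, 12, 0, 0, 0, 1, 0, -9, 15, 0, 0, 0, 1, 0, -13, 15, 0, 0, 0, 1, 0, -17, 15, 0, 0, 0, 1, 0, -21, 15, 0, 0, 0, 1, 0, -25, 15, 0, 0, 0, 1, 0, -29, 15, 0, 0, 0, 1, 0, -33, 15, 0, 0, 0, 1, 0, -33, 15, 0, 0, 0, 1, 0, -33, 15, 0, 0, 0, 1],
)

```text
t: 7.38
ee_pos: [0.5239, -0.1984, 0.2856]
tool_rot: [1.0, 0.012, -0.0, 0.0]
ft_force: [0.5, 0.4, -0.3]
width: 1.0
grasp_force: 0.0
```

Run:
```python
from h import *
b=save('top','t2.png')[150:300,150:390]
cv2.imwrite('pics/c2.png',cv2.convertScaleAbs(cv2.resize(b,(800,500),interpolation=cv2.INTER_CUBIC)[:,:,::-1],alpha=1.3))
s=r.read_state();print(s['ee_pos'],s['tool_rot'],s['ft_force'])
```

```text
[ 0.52456325 -0.19528818  0.28570408] [ 9.99897513e-01  1.43020009e-02 -2.55597468e-04 -5.92920420e-04] [0.30496584 1.08516519 1.24292317]
```

View pics/c2.png

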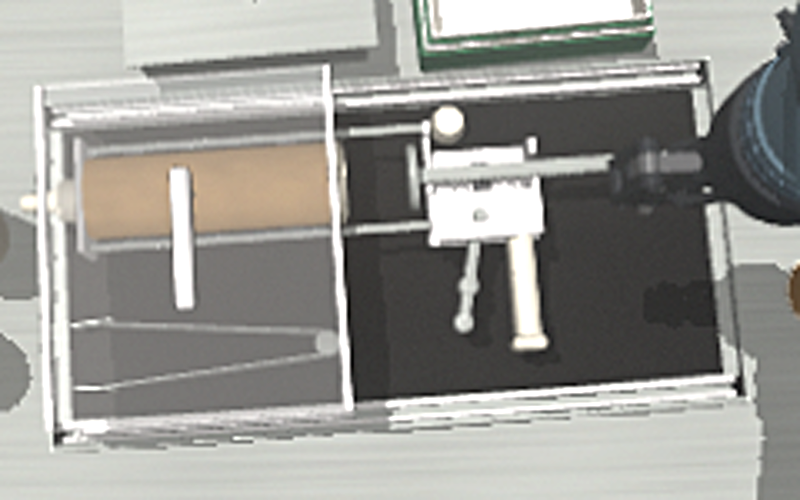

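Guard open (bar at crop (182,238)); trigger swell at (466,286), handle (525,290), plate at (412,177), follower rear edge ~(346,177).

Run:
```python
from fit import *
p=np.load('p.npy')
def st(u,v,z):
    q=plane(c,u*.3+150,v*.3+150,z);d=q[:2]-p[:2];C,S=np.cos(p[2]),np.sin(p[2]);return q.round(4),np.round([C*d[0]+S*d[1],-S*d[0]+C*d[1]],4)
for n,u,v,z in [('swell',466,286,.087),('hand L',512,290,.089),('hand R',538,290,.089),('plate',407,177,.075),('foll',346,177,.075),('grip',182,238,.164)]:print(n,*st(u,v,z))
for y in(-60,-72):print(W(p,(-38,y,75)))
```

```text
swell [ 0.4939 -0.0678  0.087 ] [-0.0366 -0.0522]
hand L [ 0.4898 -0.1001  0.089 ] [-0.0418 -0.0843]
hand R [ 0.4892 -0.1186  0.089 ] [-0.043  -0.1028]
plate [ 0.5759 -0.0293  0.075 ] [ 0.0465 -0.0162]
foll [0.5773 0.0151 0.075 ] [0.0493 0.0281]
grip [0.5241 0.1239 0.164 ] [-0.0004  0.1385]
[[ 0.49279487 -0.07566247  0.075     ]]
[[ 0.49316876 -0.08765664  0.075     ]]
```

Call:
jog_arm(
  deltas=[-1, 3.5, -3, 0, 0, 0, 1, -2, 7, -6, 0, 0, 0, 1, -3.1, 10.6, -9, 0, 0, 0, 1, -3.1, 10.6, -11.5, 0, 0, 0, 1, -3.1, 10.6, -11.5, 0, 0, 0, 1, -3.1, 10.6, -11.5, 0, 0, 0, 1, -3.1, 10.6, -11.5, 0, 0, 0, 1],
)

```text
t: 8.02
ee_pos: [0.495, -0.0883, 0.1725]
tool_rot: [1.0, 0.016, 0.001, 0.0]
ft_force: [0.5, -0.2, 1.3]
width: 0.999
grasp_force: 0.0
```

Call:
jog_arm(
  deltas=[-0.2, -0.2, -3, 0, 0, 0, 1, -0.2, -0.2, -6, 0, 0, 0, 1, -0.2, -0.2, -9, 0, 0, 0, 1, -0.2, -0.2, -11.6, 0, 0, 0, 1, -0.2, -0.2, -11.6, 0, 0, 0, 1, -0.2, -0.2, -11.6, 0, 0, 0, 0.9, -0.2, -0.2, -11.6, 0, 0, 0, 0.8, -0.2, -0.2, -11.6, 0, 0, 0, 0.72, -0.2, -0.2, -11.6, 0, 0, 0, 0.72, -0.2, -0.2, -11.6, 0, 0, 0, 0.72],
  newtons=20,
)

```text
t: 8.85
ee_pos: [0.4932, -0.0911, 0.057]
tool_rot: [1.0, 0.015, 0.002, 0.0]
ft_force: [-0.5, -0.5, -0.5]
width: 0.721
grasp_force: 0.0
```

Run:
```python
from h import *
b=save('top','t3.png')[170:270,230:390]
a=save('scene','s3.png')[130:230,200:360]
cv2.imwrite('pics/c3.png',cv2.convertScaleAbs(cv2.resize(np.hstack([a,b]),(800,250),interpolation=cv2.INTER_CUBIC)[:,:,::-1],alpha=1.4))
s=r.read_state();print(s['ee_pos'],s['tool_rot'],s['ft_force'],s['width'],s['grasp_force'])
```

```text
[ 0.49239023 -0.0909846   0.05626604] [9.99881069e-01 1.53920596e-02 9.25716641e-04 2.76153822e-04] [-0.23314815 -0.9665292   1.68945019] 0.7180252353561994 0.0
```

View pics/c3.png

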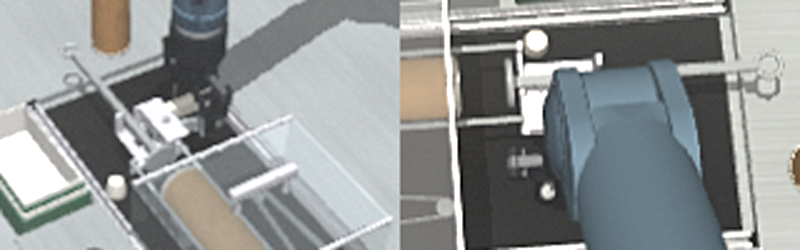

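Finger is in front of the trigger; the plate remains visible in the top view at crop (510,75). First pump:

Call:
jog_arm(
  deltas=[0, -0.2, 0, 0, 0, 0, 0.66, 0, -0.4, 0, 0, 0, 0, 0.6, 0, -0.6, 0, 0, 0, 0, 0.54, 0, -0.8, 0, 0, 0, 0, 0.5, 0, -1, 0, 0, 0, 0, 0.46, 0, -1.1, 0, 0, 0, 0, 0.42, 0, -1.2, 0, 0, 0, 0, 0.4, 0, -1.2, 0, 0, 0, 0, 0.4, 0, -1.2, 0, 0, 0, 0, 0.4],
)

```text
t: 9.7
ee_pos: [0.4919, -0.1003, 0.0555]
tool_rot: [1.0, 0.016, 0.0, -0.001]
ft_force: [-0.8, 6.2, 3.7]
width: 0.402
grasp_force: 2.9
```

```bash
cat > look.py <<'E'
from h import *
im=vision.capture('top').astype(int).sum(2)
s=r.read_state();print(s['t'],s['ee_pos'].round(4),s['ft_force'].round(1),s['width'].round(3),s['grasp_force'])
# along the rod, off the rod/tie-rod shadow, rows 199-200 and 208-211
print('cols',240,'-',282);print(im[199:201,240:282].mean(0).astype(int).tolist());print(im[208:211,240:282].mean(0).astype(int).tolist())
E
python3 look.py
python3 - <<'E'
import cv2
im=cv2.imread('pics/t2.png').astype(int).sum(2)
print(im[199:201,240:282].mean(0).astype(int).tolist());print(im[208:211,240:282].mean(0).astype(int).tolist())
E
```

```text
[377, 378, 379, 380, 381, 385, 384, 367, 401, 661, 613, 293, 409, 477, 100, 137, 141, 146, 145, 142, 144, 147, 149, 159, 161, 167, 159, 165, 164, 161, 157, 148, 288, 549, 480, 243, 173, 385, 622, 520, 595, 568]
[385, 388, 386, 385, 385, 383, 383, 373, 406, 606, 618, 523, 376, 386, 198, 119, 138, 138, 138, 138, 136, 142, 141, 160, 157, 159, 157, 157, 159, 155, 157, 149, 182, 327, 402, 383, 80, 167, 437, 650, 613, 632]Traceback (most recent call last):
  File "look.py", line 3, in <module>
    s=r.read_state();print(s['t'],s['ee_pos'].round(4),s['ft_force'].round(1),s['width'].round(3),s['grasp_force'])
                                                                              ^^^^^^^^^^^^^^^^
AttributeError: 'float' object has no attribute 'round'
```

```bash
cat > look.py <<'E'
from h import *
import sys
im=(cv2.imread(sys.argv[1])if len(sys.argv)>1 else vision.capture('top')).astype(int).sum(2)
s=r.read_state();print(s['t'],s['ee_pos'].round(4),s['ft_force'].round(1),round(s['width'],3),s['grasp_force'])
l=im[197:203,256:282].mean(0).astype(int);print(l.tolist())
# front edge: first crossing of 230, sub-pixel
i=np.argmax(l>230);print('edge col',256+i-(l[i]-230)/max(1,l[i]-l[i-1]))
E
python3 look.py pics/t2.png;python3 look.py
```

```text
9.75 [ 0.4919 -0.1003  0.0555] [-0.7  4.9  4.2] 0.401 2.853289917111397
[143, 144, 145, 144, 145, 144, 146, 157, 158, 157, 157, 158, 157, 154, 149, 149, 298, 537, 486, 237, 221, 442, 590, 497, 577, 563]
edge col 271.5436241610738
9.8 [ 0.4919 -0.1003  0.0555] [-0.7  6.   2.7] 0.401 2.8509579598903656
[132, 133, 134, 133, 132, 130, 133, 145, 144, 141, 129, 179, 371, 483, 406, 171, 254, 267, 281, 269, 290, 420, 549, 465, 540, 528]
edge col 267.265625
```

Call:
jog_arm(
  deltas=[0, 0.4, 0, 0, 0, 0, 0.5, 0, 0.8, 0, 0, 0, 0, 0.6, 0, 1.2, 0, 0, 0, 0, 0.7, 0, 1.2, 0, 0, 0, 0, 0.72, 0, 1.2, 0, 0, 0, 0, 0.72, 0, 1.0, 0, 0, 0, 0, 0.66, 0, 0.8, 0, 0, 0, 0, 0.6, 0, 0.6, 0, 0, 0, 0, 0.54, 0, 0.4, 0, 0, 0, 0, 0.5, 0, 0.2, 0, 0, 0, 0, 0.46, 0, 0.1, 0, 0, 0, 0, 0.42, 0, 0, 0, 0, 0, 0, 0.4, 0, 0, 0, 0, 0, 0, 0.4, 0, 0, 0, 0, 0, 0, 0.4],
)

```text
t: 10.97
ee_pos: [0.4916, -0.1003, 0.0555]
tool_rot: [1.0, 0.016, -0.0, -0.001]
ft_force: [-1.7, 6.9, 5.2]
width: 0.4
grasp_force: 3.1
```

```bash
python3 look.py
```

```text
11.0167 [ 0.4916 -0.1003  0.0555] [-1.5  6.6  4. ] 0.399 3.0610236525535583
[135, 133, 134, 134, 134, 129, 116, 206, 437, 466, 322, 170, 239, 250, 249, 264, 260, 264, 281, 272, 292, 421, 550, 465, 541, 527]
edge col 263.1038961038961
```

Call:
jog_arm(
  deltas=[0, 0.4, 0, 0, 0, 0, 0.5, 0, 0.8, 0, 0, 0, 0, 0.6, 0, 1.2, 0, 0, 0, 0, 0.7, 0, 1.2, 0, 0, 0, 0, 0.72, 0, 1.2, 0, 0, 0, 0, 0.72, 0, 1.0, 0, 0, 0, 0, 0.66, 0, 0.8, 0, 0, 0, 0, 0.6, 0, 0.6, 0, 0, 0, 0, 0.54, 0, 0.4, 0, 0, 0, 0, 0.5, 0, 0.2, 0, 0, 0, 0, 0.46, 0, 0.1, 0, 0, 0, 0, 0.42, 0, 0, 0, 0, 0, 0, 0.4, 0, 0, 0, 0, 0, 0, 0.4, 0, 0, 0, 0, 0, 0, 0.4],
)

```text
t: 12.18
ee_pos: [0.4917, -0.1003, 0.0556]
tool_rot: [1.0, 0.016, -0.0, -0.001]
ft_force: [-1.2, 6.5, 4.3]
width: 0.401
grasp_force: 3.1
```

```bash
python3 look.py
```

```text
12.2333 [ 0.4917 -0.1003  0.0556] [-1.5  5.9  4.8] 0.398 3.062594085931778
[134, 127, 109, 223, 492, 452, 232, 167, 230, 236, 237, 248, 249, 245, 247, 262, 262, 265, 280, 270, 290, 421, 549, 464, 540, 527]
edge col 259.02602230483274
```

Call:
jog_arm(
  deltas=[0, 0.4, 0, 0, 0, 0, 0.5, 0, 0.8, 0, 0, 0, 0, 0.6, 0, 1.2, 0, 0, 0, 0, 0.7, 0, 1.2, 0, 0, 0, 0, 0.72, 0, 1.2, 0, 0, 0, 0, 0.72, 0, 1.0, 0, 0, 0, 0, 0.66, 0, 0.8, 0, 0, 0, 0, 0.6, 0, 0.6, 0, 0, 0, 0, 0.54, 0, 0.4, 0, 0, 0, 0, 0.5, 0, 0.2, 0, 0, 0, 0, 0.46, 0, 0.1, 0, 0, 0, 0, 0.42, 0, 0, 0, 0, 0, 0, 0.4, 0, 0, 0, 0, 0, 0, 0.4, 0, 0, 0, 0, 0, 0, 0.4],
)

```text
t: 13.4
ee_pos: [0.4916, -0.1003, 0.0556]
tool_rot: [1.0, 0.016, -0.0, -0.001]
ft_force: [-0.6, 5.6, 4.2]
width: 0.401
grasp_force: 3.1
```

```bash
python3 look.py
```

```text
13.45 [ 0.4917 -0.1003  0.0556] [-2.3  5.8  4.2] 0.397 3.06347519159317
[498, 446, 164, 157, 218, 223, 219, 228, 238, 233, 237, 248, 248, 246, 249, 263, 262, 265, 280, 268, 291, 421, 549, 465, 540, 527]
edge col -12.0
```

Call:
jog_arm(
  deltas=[0, 0.4, 0, 0, 0, 0, 0.5, 0, 0.8, 0, 0, 0, 0, 0.6, 0, 1.2, 0, 0, 0, 0, 0.7, 0, 1.2, 0, 0, 0, 0, 0.72, 0, 1.2, 0, 0, 0, 0, 0.72, 0, 1.0, 0, 0, 0, 0, 0.66, 0, 0.8, 0, 0, 0, 0, 0.6, 0, 0.6, 0, 0, 0, 0, 0.56, 0, 0.5, 0, 0, 0, 0, 0.54, 0, 0.4, 0, 0, 0, 0, 0.53, 0, 0.4, 0, 0, 0, 0, 0.53],
)

```text
t: 14.37
ee_pos: [0.491, -0.0973, 0.0553]
tool_rot: [1.0, 0.016, -0.001, -0.001]
ft_force: [-1.3, 4.6, 3.6]
width: 0.533
grasp_force: 2.4
```

Call:
jog_arm(
  deltas=[0, -0.05, 0, 0, 0, 0, 0.52, 0, -0.1, 0, 0, 0, 0, 0.51, 0, -0.1, 0, 0, 0, 0, 0.5, 0, -0.15, 0, 0, 0, 0, 0.49, 0, -0.15, 0, 0, 0, 0, 0.49],
)

```text
t: 14.78
ee_pos: [0.4912, -0.0976, 0.0555]
tool_rot: [1.0, 0.016, -0.001, -0.002]
ft_force: [-1.8, 6.3, 4.2]
width: 0.493
grasp_force: 3.3
```

Call:
jog_arm(
  deltas=[0, 0, 0, 0, 0, 0, 0.48, 0, -0.1, 0, 0, 0, 0, 0.47, 0, -0.1, 0, 0, 0, 0, 0.47, 0, -0.1, 0, 0, 0, 0, 0.47],
)

```text
t: 15.12
ee_pos: [0.4912, -0.098, 0.0555]
tool_rot: [1.0, 0.016, -0.001, -0.002]
ft_force: [-3.4, 7.7, 5.1]
width: 0.47
grasp_force: 3.7
```

Call:
jog_arm(
  deltas=[0, 0, 0, 0, 0, 0, 0.46, 0, -0.1, 0, 0, 0, 0, 0.45, 0, -0.1, 0, 0, 0, 0, 0.45, 0, -0.1, 0, 0, 0, 0, 0.45],
)

```text
t: 15.45
ee_pos: [0.4912, -0.0984, 0.0556]
tool_rot: [1.0, 0.017, -0.001, -0.002]
ft_force: [-2.9, 8.6, 6.0]
width: 0.45
grasp_force: 4.2
```

Call:
jog_arm(
  deltas=[0, 0, 0, 0, 0, 0, 0.44, 0, -0.1, 0, 0, 0, 0, 0.43, 0, -0.1, 0, 0, 0, 0, 0.43, 0, -0.1, 0, 0, 0, 0, 0.43],
)

```text
t: 15.78
ee_pos: [0.4913, -0.0989, 0.0557]
tool_rot: [1.0, 0.017, -0.001, -0.002]
ft_force: [-2.5, 9.5, 6.4]
width: 0.43
grasp_force: 4.6
```

```bash
python3 look.py
```

```text
15.8333 [ 0.4913 -0.0989  0.0557] [-2.3  9.2  6.7] 0.433 4.564547041653952
[168, 205, 199, 202, 222, 221, 219, 227, 236, 234, 236, 249, 247, 245, 246, 265, 260, 265, 279, 269, 290, 422, 550, 463, 540, 527]
edge col 263.3333333333333
```

Call:
jog_arm(
  deltas=[0, -0.05, 0, 0, 0, 0, 0.42, 0, -0.1, 0, 0, 0, 0, 0.41, 0, -0.15, 0, 0, 0, 0, 0.4, 0, -0.15, 0, 0, 0, 0, 0.4, 0, -0.15, 0, 0, 0, 0, 0.4],
)

```text
t: 16.25
ee_pos: [0.4915, -0.1001, 0.056]
tool_rot: [1.0, 0.017, -0.001, -0.002]
ft_force: [-2.9, 9.2, 8.7]
width: 0.406
grasp_force: 7.0
```

Call:
jog_arm(
  deltas=[0, -0.05, 0, 0, 0, 0, 0.39, 0, -0.1, 0, 0, 0, 0, 0.385, 0, -0.1, 0, 0, 0, 0, 0.385, 0, -0.1, 0, 0, 0, 0, 0.385, 0, -0.1, 0, 0, 0, 0, 0.385],
)

```text
t: 16.67
ee_pos: [0.4915, -0.1004, 0.0561]
tool_rot: [1.0, 0.017, -0.001, -0.003]
ft_force: [-5.1, 10.3, 9.5]
width: 0.39
grasp_force: 19.1
```

Run:
```python
from h import *
b=vision.capture('top');cv2.imwrite('pics/t5.png',b[:,:,::-1])
s=r.read_state();print(s['t'],s['ee_pos'],s['ft_force'],s['width'],s['grasp_force'])
a=cv2.imread('pics/t2.png')[180:220,235:285];b=b[180:220,235:285,::-1]
cv2.imwrite('pics/c5.png',cv2.convertScaleAbs(cv2.resize(np.vstack([a,b]),(375,600),interpolation=cv2.INTER_CUBIC),alpha=1.3))
```

```text
16.7167 [ 0.49144417 -0.10033675  0.05608368] [-4.07646225 10.54448135  9.45999381] 0.3889140053057362 19.0543033182621
```

View pics/c5.png

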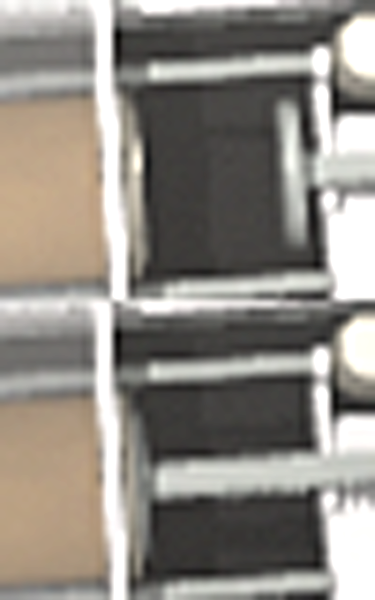

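Run:
```python
import cv2,numpy as np
A=cv2.imread('pics/t2.png').astype(int).sum(2);B=cv2.imread('pics/t5.png').astype(int).sum(2)
for v in (194,195,196,197,198,207,208,209,210):print(v,A[v,268:280].tolist(),B[v,248:262].tolist())
```

```text
194 [167, 167, 153, 198, 357, 398, 308, 111, 267, 616, 641, 108] [549, 590, 476, 284, 204, 142, 132, 135, 138, 132, 144, 138, 135, 141]
195 [167, 165, 152, 193, 370, 447, 398, 97, 225, 544, 638, 201] [549, 593, 521, 302, 252, 207, 120, 127, 137, 137, 128, 134, 133, 134]
196 [158, 156, 148, 179, 358, 476, 443, 77, 196, 501, 641, 374] [513, 609, 580, 311, 301, 246, 136, 128, 133, 133, 133, 136, 131, 140]
197 [145, 139, 127, 153, 326, 504, 466, 99, 192, 487, 649, 462] [452, 610, 585, 313, 321, 255, 158, 127, 132, 138, 136, 139, 131, 126]
198 [151, 150, 142, 152, 317, 522, 472, 147, 127, 361, 660, 499] [428, 612, 583, 332, 327, 264, 164, 123, 137, 133, 133, 134, 131, 130]
207 [157, 161, 156, 148, 198, 358, 447, 424, 69, 258, 593, 539] [402, 638, 566, 431, 369, 331, 290, 91, 106, 103, 101, 100, 106, 111]
208 [161, 154, 156, 152, 190, 346, 434, 420, 70, 200, 466, 559] [391, 599, 573, 480, 358, 328, 284, 98, 119, 123, 123, 123, 122, 124]
209 [162, 153, 159, 145, 179, 334, 406, 384, 82, 154, 434, 697] [379, 555, 578, 487, 345, 324, 282, 102, 115, 123, 127, 125, 126, 129]
210 [154, 158, 158, 150, 179, 303, 367, 345, 90, 149, 411, 695] [378, 550, 585, 515, 335, 305, 270, 102, 124, 127, 125, 130, 129, 124]
```

Run:
```python
import cv2,numpy as np
A=cv2.imread('pics/t2.png').astype(int).sum(2)
for v in (197,198,200,202,204,207,208,209,210):print(v,A[v,248:262].tolist())
```

```text
197 [483, 647, 626, 345, 357, 225, 122, 145, 145, 148, 148, 149, 149, 144]
198 [456, 655, 620, 351, 375, 321, 112, 140, 144, 144, 144, 149, 145, 141]
200 [377, 663, 613, 266, 419, 518, 99, 138, 141, 148, 146, 142, 146, 149]
202 [404, 685, 596, 317, 437, 547, 87, 133, 145, 142, 147, 145, 145, 144]
204 [391, 682, 595, 336, 424, 423, 107, 134, 135, 144, 147, 144, 140, 142]
207 [427, 680, 602, 456, 404, 412, 161, 123, 137, 141, 143, 143, 142, 145]
208 [416, 639, 615, 511, 389, 403, 181, 122, 143, 136, 138, 134, 138, 141]
209 [403, 591, 613, 513, 377, 392, 195, 113, 139, 138, 136, 141, 136, 138]
210 [401, 589, 626, 545, 364, 365, 219, 124, 134, 140, 142, 139, 134, 149]
```

```bash
python3 -c "
from h import *
s=r.read_state();print(s['t'],s['ee_pos'],s['width'],s['grasp_force']);print(workorder.job_done())"
```

```text
16.7167 [ 0.49144417 -0.10033675  0.05608368] 0.3889140053057362 19.0543033182621
the job is handed in; nothing more can be done
None
```

I slid the guard fully open, pumped the trigger five times until the plate pressed the follower in by an estimated 4–5 mm, and handed the job in with the trigger still held pulled; no verdict came back.

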